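# Close a germination tin and check its height with the sprung gauge

### The job

Put the loose lid fully home on the open seed tin, then stand the closed tin upright on the middle of the height gauge's small round anvil. Then lower the gauge's head until the sprung foot rests on the lid and is pushed in by about 5 mm (never right to its stop), and let go so that the gauge stays there. Leave the other things on the bench where they are.

Things in the scene. Friction and masses are not known exactly. Their poses are not given: they have to be found in the camera images.
- tin: open round aluminium tin with filter paper and a few seeds inside, the only open tin: outer diameter 56 mm, 62 mm high, wall 2 mm. Origin: centre of its underside, z up. With the lid home it is 65 mm high and its plain side is bare up to 54 mm
- lid: its loose round aluminium slip lid, lying top up on the bench (rim down): outer diameter 64 mm, 11 mm high, 3 mm top, skirt 8 mm deep with inner diameter 60.4 mm (about 2 mm play all round the tin). Origin: centre of the skirt's lower edge, z up; fully home it lies 54 mm above the tin's origin
- gauge: fixed height gauge: dark steel base 160 (x) x 130 (y) x 12 mm, upright column of 18 mm diameter and 260 mm high standing 60 mm to +x of the origin, so its open front is its -x side. Origin: centre of the base's underside, z up
- anvil (a point): centre of the top face of the gauge's round anvil (48 mm diameter, top 25 mm above the bench), 30 mm to -x of the gauge's origin; axes as the gauge's
- head (a joint): how far the gauge head is lowered on the column, m: 0 = top, 0.095 = lowest. It is stiff (about 5 N of friction) and stays where it is left. An arm (16 mm wide, 16 mm deep) reaches from the column out over the anvil and carries knob and foot
- knob (a point): grip point on the black upright knob on top of the head's arm, straight above the anvil: knob 18 mm diameter, 36 mm high, this point 24 mm above the arm's top face and 12 mm below the knob's top; 65 mm above the foot's lower face when the foot is out
- foot (a joint): how far the sprung foot is pushed up into the head, m: 0 = fully out, 0.012 = at its stop; light spring (1 to 2.5 N)
- foot_tip (a point): centre of the lower face of the foot, a steel disc 20 mm in diameter and 6 mm thick on an 8 mm stem, straight above the anvil; 135 mm above the anvil when the head is at the top
- tin_b: a bystander: tin of the same kind already closed, 64 mm diameter at the lid, 65 mm high, among the task's things. Origin: underside
- tin_c: a bystander: another closed tin, same size, behind. Origin: underside
- stopper: a bystander: rubber stopper 22 mm diameter, 22 mm high, standing. Origin: underside
- pot: a bystander: square black open pot 75 x 75 x 65 mm. Origin: underside
- bottle: a bystander: amber bottle 56 mm diameter, 130 mm high. Origin: underside
- scoop: a bystander: steel spoon 170 mm long, lying flat. Origin: middle, underside
- tweezers: a bystander: steel tweezers 120 mm long, 6 mm high, lying flat. Origin: middle, underside
There are look-alikes about, which are no part of the job. What is shaped like the tin but blue or orange is not meant.

How it is judged:
On the way, in this order (a step that is already met when the one before it is completed fails the run):
1. the lid is fully home on the tin (z of lid in the frame of tin between 0.0515 and 0.0565 m and horizontal distance between lid and tin below 0.005 m and angle between the z axis of lid and the z axis of tin, either way round below 0.05 rad), for 0.2 s.
2. the closed tin stands upright on the middle of the anvil (all of step 1 and horizontal distance between tin and anvil below 0.012 m and z of tin in the frame of anvil between -0.003 and 0.003 m and angle between tin's own z axis and vertical below 0.06 rad), for 0.2 s.
At the end, for the whole second after the job is handed in: the lid is fully home on the tin (within 2.5 mm of height, 5 mm sideways), the tin stands upright on the anvil within 12 mm of its centre, the gauge foot rests on the lid pushed in by 2 to 9 mm, and all is at rest and let go (all of step 2 and value of joint foot between 0.002 and 0.009 m and linear speed of each of tin, lid below 0.02 m/s and velocity of joint head between -0.005 and 0.005 m/s); the robot touches nothing.
It fails at once if the gauge foot is pressed to its stop (more than 11.3 mm) (value of joint foot above 0.0113 m).
It fails at once if a bystander is moved by more than 30 mm (distance of any of tin_b, tin_c, stopper, pot, bottle, scoop, tweezers from where it was at the start of the episode above 0.03 m).
It also fails if it takes over 72 s, if anything falls off the work surface, if the arm or the gripper's body presses on something with over 40 N, if the wrist force passes 120 N, or if a joint passes its speed limit or range.

### The arm

A 6-joint arm with a two-finger parallel gripper is mounted at the origin on the work surface. World frame = base frame: x ahead of the robot, y to its left, z up, the work surface at z = 0. Lengths are in m, angles in rad, forces in N, time in s.
With the tool pointing down it reaches from about 0.325 to 0.75 m from the base axis. Payload 7.6 kg.
Tool frame: the origin (TCP) lies at the very end of the fingers, on their centre line; the grasp point (between the pads) lies 19 mm behind it (r.hold_point_z is the distance from the TCP to the grasp point, in m); z points along the fingers, y is the line along which they close (so a half turn about z gives the same grasp; the last joint's range is limited). The gripper opens to 85 mm and grips with 20 to 120 N. Pads are 22 mm wide; open, the fingers measure 114 mm over their backs; the gripper's body (76 mm by 85 mm) begins 54 mm behind the grasp point. The pads swing forward as they close: fully open they stand 13 mm farther back than shut.
Start: joints at [-1.224, 0.052, 1.401, -0, 1.689, -0.07], TCP at [0.213, -0.48, 0.231] pointing down, gripper open.
Joint ranges: [-2.9, 2.9], [-0.91, 2.17], [0.12, 2.37], [-1.06, 4.2], [0.26, 2.73], [-2.93, 2.93]. Speed limits (rad/s): [2.57, 2.57, 3.01, 3.14, 3.14, 3.14].

### API

Orientations are given as a unit quaternion [w, x, y, z].
In Python, from cell import r, cams, hand_in gives the robot as it stands. The module is installed in compiled form; this text tells all that it offers.
- The arm moves only by the tool carry_out, never from a script. Its argument "moves" is a list that holds one entry, the list of rows, each a list of 7 numbers: the opening, from 0 (shut) to 1 (fully open), then the shift along the tool's x, y, z normalised to -1 to 1, where 1 is 750 mm, then the turn, a rotation vector about the tool's x, y, z normalised to -1 to 1, where 1 is 1.5 rad. In form: [[[hand, tx, ty, tz, ax, ay, az], ...]]. A call has 1 to 10 rows; each row is the pose to reach, as a shift and turn from the pose commanded when the call began, along the tool's axes at that moment; what a row does not reach only later rows make up. A row lasts 1/12 s, in which the tool goes at most 41.7 mm and 7.16 degrees, less where a joint would pass 70% of its speed; a pose out of reach is approached as far as the arm can. A call with a number of a shift or a turn outside -1 to 1 is refused whole. A call with a gripper value outside its range is refused whole. The fingers move at their own pace and stop on an object; "squeeze" is the grip in N (left out, the last holds). Time passes only in rows, so rows that repeat a pose let the fingers close. It gives the time, the measured TCP pose, the force, the opening and the grip force at its end, in the units of the state.
- r.state(): the state, without advancing time (a new reading comes with each control period).
- cams.snapshot(name): name is "scene" or "top" or "wrist"; returns a dict with "img" (420x560x3 uint8, red, green, blue), "mtx" (3x3 intrinsics, pixels), "world_from_camera" (4x4, takes a point from camera to world coordinates). Camera axes: x right, y down, z forward; pixel columns grow to the right and rows downward; lengths in m; the calibration is good to about 2 mm. The wrist camera is an equidistant fisheye: a pixel r from the principal point sees the ray r / f radians off the axis. A picture is of the moment at which its call begins. There is no depth.
- hand_in(): hands the job in; it is judged then, once.
Trained networks look in the newest picture that a camera, given by its name, has taken for a name from the list of things; names that differ only in an ending like _2 or _b are one class to them, and where a whole thing is asked for, a point or a joint stands for the part that bears it (a point fixed in the world has none). Each returns a list of dicts, best first, with "confidence" (0 to 1); they miss things now and then, are a little off and sometimes report something else, mostly with a low value. They report only what shows in the picture. A call takes as long as a camera call. They do not tell look-alikes from the thing itself.
- cams.search_frame(target, camera): "box" ([centre column, centre row, width, height] as shares, 0 to 1, of the picture: columns of its width, rows of its height, round what is visible of it).
- cams.silhouettes(target, camera): "mask" (420x560 bool, what is visible of it) and "box" ([centre column, centre row, width, height] as shares, 0 to 1, of the picture: columns of its width, rows of its height, round what is visible of it).
- cams.mark_of(target, camera): "centre" ([column, row] as shares, 0 to 1, of the picture: columns of its width, rows of its height: a listed point, or the origin of a listed thing).
The state is a dict: "time_s": time; "joint_positions": joint angles; "joint_vel": joint speeds; "tau": joint torques, N m; "position": TCP position; "eef_rot": TCP orientation; "contact_force": force on the tool from outside, world axes, zero at the start; "torque": the same for the moment, N m; "grip_width": finger opening in m; "grasp_force": force on a finger pad.
Only numpy, scipy, OpenCV 4.12 (cv2) and the standard library are available. Lean on these libraries where they do the work, as an engineer would, in place of code of your own. Each camera call takes 0.05 s, during which the arm holds its last target. There are 200 camera calls.

## Working session

There is one attempt and no reset: what is moved stays moved. The work goes in short steps, Python scripts to look and compute and a tool call to move; the robot and the scene stay as the last step left them, time stands still between calls to the robot, and variables do not carry over. Pictures are saved under pics/ and viewed, at most 10 in all, crops included, and the job is handed in when it is done.

Besides the shell and the picture viewer there is one more tool, called after ">>>" as name(argument=value, ...), one argument or row to a line, values as JSON. carry_out: Moves the arm, as the interface text tells. Its arguments: {"type":"object","properties":{"moves":{"type":"array"},"squeeze":{"type":"number"}},"required":["moves"]}

```bash
mkdir -p pics
cat > h.py <<'E'
import numpy as np, cv2
from cell import r, cams, hand_in
from scipy.spatial.transform import Rotation as R
def ray(s,u,v):
    M=np.array(s["mtx"]);T=np.array(s["world_from_camera"])
    d=np.array([(u-M[0,2])/M[0,0],(v-M[1,2])/M[1,1],1.])
    return T[:3,3],T[:3,:3]@d
def rayw(s,u,v):
    M=np.array(s["mtx"]);T=np.array(s["world_from_camera"])
    a=np.array([(u-M[0,2])/M[0,0],(v-M[1,2])/M[1,1]]);n=np.linalg.norm(a)
    d=np.array([*(a/n*np.sin(n)),np.cos(n)]) if n>1e-9 else np.array([0,0,1.])
    return T[:3,3],T[:3,:3]@d
def at(o,d,z): return o+d*(z-o[2])/d[2]
def save(s,n): cv2.imwrite(f"pics/{n}.png",s["img"][:,:,::-1])
E
python3 - <<'E'
from h import *
for c in ["scene","top"]:
    s=cams.snapshot(c); save(s,c+"0"); print(c,np.round(s["world_from_camera"],3).tolist(),np.round(s["mtx"],1).tolist())
    for n,z in [("tin",0),("lid",0),("gauge",0),("anvil",.025),("knob",.25),("foot_tip",.16),("tin_b",0),("stopper",0),("pot",0),("bottle",0),("scoop",0),("tweezers",0)]:
        for m in cams.mark_of(n,c)[:5]:
            u,v=m["centre"][0]*560,m["centre"][1]*420
            print(n,round(m["confidence"],2),round(u),round(v),np.round(at(*ray(s,u,v),z),3))
print(r.state())
E
```

```text
scene [[-0.196, 0.624, -0.757, 1.407], [0.98, 0.109, -0.164, 0.082], [-0.02, -0.774, -0.633, 0.869], [0.0, 0.0, 0.0, 1.0]] [[498.3, 0.0, 275.2], [0.0, 498.3, 212.6], [0.0, 0.0, 1.0]]
tin 0.93 242 239 [ 0.489 -0.207 -0.   ]
tin 0.82 265 288 [ 0.643 -0.111  0.   ]
tin 0.68 310 351 [0.797 0.015 0.   ]
tin 0.66 201 233 [ 0.483 -0.319  0.   ]
tin 0.58 207 264 [ 0.593 -0.269 -0.   ]
lid 0.7 318 261 [ 0.535 -0.002  0.   ]
gauge 0.74 429 311 [ 0.644  0.258 -0.   ]
anvil 0.81 429 291 [0.608 0.254 0.025]
knob 0.91 443 223 [0.641 0.242 0.25 ]
foot_tip 0.36 440 249 [0.617 0.255 0.16 ]
tin_b 0.93 242 239 [ 0.489 -0.207 -0.   ]
tin_b 0.82 265 288 [ 0.643 -0.111  0.   ]
tin_b 0.68 310 351 [0.797 0.015 0.   ]
tin_b 0.66 201 233 [ 0.483 -0.319  0.   ]
tin_b 0.58 207 264 [ 0.593 -0.269 -0.   ]
stopper 0.46 267 262 [ 0.56  -0.125  0.   ]
pot 0.64 149 301 [ 0.729 -0.364  0.   ]
bottle 0.52 440 246 [0.428 0.294 0.   ]
scoop 0.77 174 207 [ 0.392 -0.427  0.   ]
tweezers 0.53 415 229 [0.371 0.233 0.   ]
tweezers 0.34 239 237 [ 0.481 -0.218 -0.   ]
top [[0.025, -0.993, 0.118, 0.438], [-1.0, -0.026, -0.004, -
[... 1157 characters left out ...]
int_positions': array([-1.22430369e+00,  5.22159623e-02,  1.40073606e+00, -4.24289431e-05,
        1.68861103e+00, -7.03070027e-02]), 'joint_vel': array([-0.000406  ,  0.00099431,  0.00137584, -0.00138276,  0.00039363,
        0.00020276]), 'tau': array([-5.29649242e-04, -3.81539440e+01, -3.60311937e+01, -1.36519661e-04,
        2.92202230e-04, -1.37425644e-05]), 'position': array([ 0.21254728, -0.4800555 ,  0.23129676]), 'eef_rot': array([ 1.75611138e-05,  9.78363751e-01,  2.06892169e-01, -1.88292580e-05]), 'contact_force': array([0.77133649, 0.16963828, 1.06179805]), 'torque': array([-3.89818193e-02, -2.29085811e-02,  5.46174879e-05]), 'grasp_force': 0.0, 'grip_width': 0.08559886790677666}
```

View pics/top0.png

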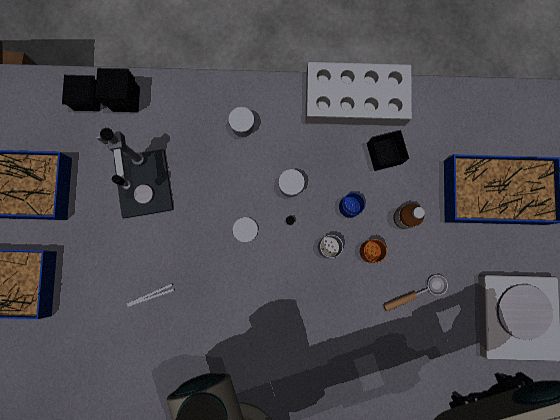

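View pics/scene0.png

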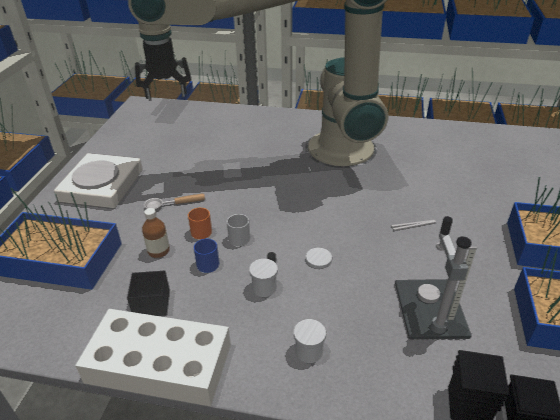

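The top view shows the open tin with seeds at (331,245), the lid at (246,229), the stopper at (290,220), and the gauge with its anvil at (144,194). The scene view agrees: tin (238,230), lid (318,258). Next I'll refine these with silhouettes.

```bash
cat >> h.py <<'E'
def pose(): 
    s=r.state();q=s["eef_rot"];return np.array(s["position"]),R.from_quat([q[1],q[2],q[3],q[0]])
def orient(xang,tilt=0):
    # tool x heading xang; tilt leans tool z toward tool x heading
    h=np.array([np.cos(xang),np.sin(xang),0]);u=np.array([0,0,1.])
    z=-u*np.cos(tilt)+h*np.sin(tilt);x=h*np.cos(tilt)+u*np.sin(tilt)
    return R.from_matrix(np.stack([x,np.cross(z,x),z],1))
def row(P,Q,start=None):
    p,q=start or pose()
    t=q.inv().apply(np.array(P)-p)/.75;a=(q.inv()*Q).as_rotvec()/1.5
    print("row",np.round(np.r_[t,a],4).tolist(),"rows>=",int(max(np.linalg.norm(t)*750/41.7,np.linalg.norm(a)*1.5*57.3/7.16))+1);return np.array(P),Q
E
python3 - <<'E'
from h import *
print(r.hold_point_z)
for c in ["scene","top"]:
    s=cams.snapshot(c)
    for n,z in [("tin",.031),("lid",.0055),("anvil",0),("gauge",0)]:
        for m in cams.silhouettes(n,c)[:6]:
            k=m["mask"].astype(np.uint8);cs,_=cv2.findContours(k,cv2.RETR_EXTERNAL,cv2.CHAIN_APPROX_NONE);k=max(cs,key=cv2.contourArea)
            M=cv2.moments(k);
            if M["m00"]==0: continue
            u,v=M["m10"]/M["m00"],M["m01"]/M["m00"]
            p=at(*ray(s,u,v),z); print(c,n,round(m["confidence"],2),round(u),round(v),np.round(p,4))
            if n=="tin" and c=="top" and abs(u-331)<8:
                # lower & upper extremes -> rim fit
                print("bbox",cv2.boundingRect(k))
    # projections of hypotheses: bright anvil & lid by intensity, top only
    if c=="top":
        g=s["img"].min(2)
        for nm,(u0,v0),z,w in [("lid",(246,229),.011,20),("anv",(144,194),.025,14),("tin",(331,245),.062,20)]:
            sub=(g[v0-w:v0+w,u0-w:u0+w]>(110)).astype(np.uint8)
            cs,_=cv2.findContours(sub,cv2.RETR_EXTERNAL,cv2.CHAIN_APPROX_NONE);k=max(cs,key=cv2.contourArea)
            (x,y),rad=cv2.minEnclosingCircle(k);p=at(*ray(s,x+u0-w,y+v0-w),z);print("bright",nm,round(x+u0-w,1),round(y+v0-w,1),round(rad,1),np.round(p,4))
        for uv,z in [((163,150),.012),((173,210),.012),((124,217),.012),((137,158),.012)]: print(uv,np.round(at(*ray(s,*uv),z),3))
row([.49,-.211,.16],orient(.417))
E
```

```text
0.0187
scene tin 0.95 238 229 [ 0.4862 -0.2149  0.031 ]
scene tin 0.71 200 223 [ 0.4817 -0.3191  0.031 ]
scene tin 0.69 264 277 [ 0.6378 -0.1151  0.031 ]
scene tin 0.56 309 340 [0.7909 0.0126 0.031 ]
scene tin 0.56 207 255 [ 0.5902 -0.2662  0.031 ]
scene lid 0.67 412 225 [0.3618 0.224  0.0055]
scene lid 0.61 319 258 [ 0.5272 -0.0016  0.0055]
scene anvil 0.57 439 295 [0.5926 0.2813 0.    ]
scene gauge 0.59 439 294 [0.591 0.282 0.   ]
scene gauge 0.48 319 258 [ 0.5216 -0.001   0.    ]
scene gauge 0.48 149 293 [ 0.7064 -0.3731 -0.    ]
top tin 0.91 373 251 [ 0.4833 -0.3215  0.031 ]
top tin 0.86 242 121 [0.8032 0.0131 0.031 ]
top tin 0.79 291 182 [ 0.6487 -0.1159  0.031 ]
top tin 0.67 330 246 [ 0.4917 -0.2151  0.031 ]
bbox (318, 235, 25, 23)
top tin 0.6 351 205 [ 0.5966 -0.2672  0.031 ]
top lid 0.68 245 230 [ 0.5288 -0.0033  0.0055]
top anvil 0.72 139 177 [0.6573 0.2741 0.    ]
top gauge 0.83 139 177 [0.6571 0.2739 0.    ]
top gauge 0.31 128 184 [0.6375 0.3014 0.    ]
bright lid 244.6 229.3 12.5 [ 0.5295 -0.0024  0.011 ]
bright anv 142.8 193.4 9.1 [0.6118 0.2545 0.025 ]
bright tin 330.5 244.0 9.6 [ 0.4955 -0.2129  0.062 ]
(163, 150) [0.727 0.213 0.012]
(173, 210) [0.573 0.18  0.012]
(124, 217) [0.553 0.302 0.012]
(137, 158) [0.705 0.278 0.012]
row [0.4835, -0.1783, 0.0951, 0.0001, 0.0, -0.0001] rows>= 10
```

>>> carry_out(
  moves=[
    [[1,0.4835,-0.1783,0.0951,0,0,0],[1,0.4835,-0.1783,0.0951,0,0,0],[1,0.4835,-0.1783,0.0951,0,0,0],[1,0.4835,-0.1783,0.0951,0,0,0],[1,0.4835,-0.1783,0.0951,0,0,0],[1,0.4835,-0.1783,0.0951,0,0,0],[1,0.4835,-0.1783,0.0951,0,0,0],[1,0.4835,-0.1783,0.0951,0,0,0],[1,0.4835,-0.1783,0.0951,0,0,0],[1,0.4835,-0.1783,0.0951,0,0,0]],
  ],
)

```text
time_s: 2.63
position: [0.4922, -0.2073, 0.1588]
eef_rot: [-0.001, 0.978, 0.209, -0.0]
contact_force: [0.3, -0.8, -0.2]
grip_width: 0.0853
grasp_force: 0.0
```

Run:
```python
from h import *
print(pose()[0])
s=cams.snapshot("wrist"); save(s,"w1");print(np.round(s["world_from_camera"],3).tolist())
for m in cams.silhouettes("tin","wrist")[:3]:
    k=m["mask"].astype(np.uint8);M=cv2.moments(k,True);u,v=M["m10"]/M["m00"],M["m01"]/M["m00"];print(m["confidence"],u,v,at(*rayw(s,u,v),.05))
row([.49,-.2145,.015],orient(.417))
```

```text
[ 0.49215362 -0.20728551  0.15883362]
[[0.408, -0.864, -0.294, 0.569], [-0.913, -0.387, -0.129, -0.174], [-0.002, 0.321, -0.947, 0.301], [0.0, 0.0, 0.0, 1.0]]
0.9 371.2002390914525 250.7940824865511 [ 0.49186073 -0.30887746  0.05      ]
0.86 238.9063317634746 13.427524856096285 [ 0.62371676 -0.1254096   0.05      ]
0.72 274.07398301296377 209.0558784085829 [ 0.49224234 -0.21367348  0.05      ]
row [-0.0048, 0.0071, 0.1918, -0.0011, 0.0005, 0.0028] rows>= 4
```

View pics/w1.png

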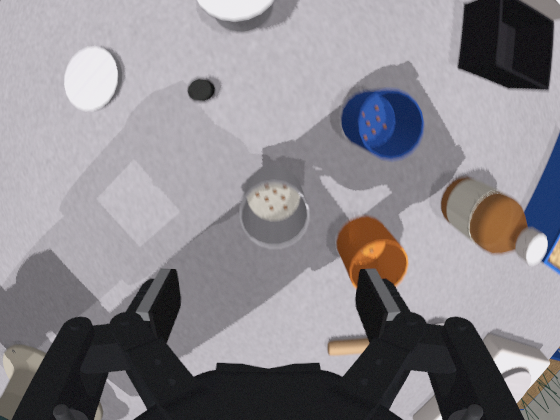

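The wrist view shows the tin at (274,212), between the fingers and clear of the orange tin at (372,250). I'll centre it with two grips at right angles.

>>> carry_out(
  moves=[
    [[1,-0.0048,0.0071,0.1918,0,0,0.0028],[1,-0.0048,0.0071,0.1918,0,0,0.0028],[1,-0.0048,0.0071,0.1918,0,0,0.0028],[1,-0.0048,0.0071,0.1918,0,0,0.0028],[1,-0.0048,0.0071,0.1918,0,0,0.0028],[0.3,-0.0048,0.0071,0.1918,0,0,0.0028],[0.3,-0.0048,0.0071,0.1918,0,0,0.0028],[0.3,-0.0048,0.0071,0.1918,0,0,0.0028],[0.3,-0.0048,0.0071,0.1918,0,0,0.0028],[0.3,-0.0048,0.0071,0.1918,0,0,0.0028]],
  ],
  squeeze=20,
)

```text
time_s: 3.57
position: [0.4904, -0.2184, 0.0191]
eef_rot: [0.002, 0.979, 0.205, 0.002]
contact_force: [-2.3, -0.7, 6.9]
grip_width: 0.0543
grasp_force: 22.9
```

Run:
```python
from h import *
p,q=pose();print(p,r.state()["grip_width"],q.as_matrix()[:,1],r.state()["contact_force"],r.state()["joint_positions"])
```

```text
[ 0.49039489 -0.21836482  0.01906419] 0.05434092145026806 [ 0.40095476 -0.91608801  0.0042463 ] [-2.27865407 -0.7390911   6.90987153] [-4.87508859e-01  2.61980657e-01  1.60817787e+00 -4.18639915e-04
  1.26633050e+00  6.70843121e-01]
```

>>> carry_out(
  moves=[
    [[0.3,0,0,0,0,0,0],[0.3,0,0,0,0,0,0],[0.3,0,0,0,0,0,0]],
  ],
)

```text
time_s: 3.82
position: [0.4904, -0.2183, 0.019]
eef_rot: [0.002, 0.979, 0.205, 0.002]
contact_force: [-1.4, -0.7, 6.7]
grip_width: 0.0544
grasp_force: 22.9
```

>>> carry_out(
  moves=[
    [[1,0,0,0,0,0,0],[1,0,0,0,0,0,0],[1,0,0,0,0,0,0],[1,0,0,0,0,0,0]],
  ],
)

```text
time_s: 4.15
position: [0.4889, -0.2173, 0.0162]
eef_rot: [0.0, 0.979, 0.205, 0.0]
contact_force: [0.0, -0.3, -0.1]
grip_width: 0.0852
grasp_force: 0.0
```

Run:
```python
from h import *
p,q=pose();print(p,r.state()["grip_width"],q.as_matrix()[:,1],r.state()["contact_force"],r.state()["joint_positions"])
row([.490,-.2145,.015],orient(.417+1.5))
row([.490,-.2145,.015],orient(.417-1.5))
```

```text
[ 0.48888421 -0.21728064  0.01623572] 0.08517248646426245 [ 4.01083028e-01 -9.16041689e-01  1.69007189e-04] [ 0.00637058 -0.33601751 -0.07877653] [-4.87214552e-01  2.64902551e-01  1.61103940e+00 -7.02760057e-05
  1.26548813e+00  6.70904052e-01]
row [0.0028, -0.0028, 0.0016, 0.0001, 0.0001, -1.0029] rows>= 13
row [0.0028, -0.0028, 0.0016, 0.0001, -0.0001, 0.9971] rows>= 12
```

>>> carry_out(
  moves=[
    [[1,0,0,0,0,0,1],[1,0,0,0,0,0,1],[1,0,0,0,0,0,1],[1,0,0,0,0,0,1],[1,0,0,0,0,0,1],[1,0,0,0,0,0,1],[1,0,0,0,0,0,1],[1,0,0,0,0,0,1],[1,0,0,0,0,0,1],[1,0,0,0,0,0,1]],
  ],
)

```text
time_s: 4.98
position: [0.4888, -0.2172, 0.016]
eef_rot: [0.0, 0.912, -0.409, -0.0]
contact_force: [0.5, 0.1, 0.5]
grip_width: 0.0853
grasp_force: 0.0
```

Run:
```python
from h import *
p,q=pose();print(p,q.as_matrix()[:,1],r.state()["contact_force"])
row([.4913,-.2180,.017],orient(.417-1.5708))
```

```text
[ 0.48879556 -0.2172318   0.0159949 ] [-7.46971382e-01 -6.64856177e-01  1.32698887e-04] [0.47991673 0.10888296 0.46358107]
row [0.003, -0.0018, -0.0013, 0.0001, 0.0001, 0.2069] rows>= 3
```

>>> carry_out(
  moves=[
    [[1,0.003,-0.0018,0,0,0,0.2],[1,0.003,-0.0018,0,0,0,0.2],[1,0.003,-0.0018,0,0,0,0.2],[0.3,0.003,-0.0018,0,0,0,0.2],[0.3,0.003,-0.0018,0,0,0,0.2],[0.3,0.003,-0.0018,0,0,0,0.2],[0.3,0.003,-0.0018,0,0,0,0.2],[0.3,0.003,-0.0018,0,0,0,0.2],[0.3,0.003,-0.0018,0,0,0,0.2]],
  ],
)

```text
time_s: 5.73
position: [0.4915, -0.2181, 0.0163]
eef_rot: [0.0, 0.843, -0.538, 0.0]
contact_force: [0.2, -0.3, 1.1]
grip_width: 0.0566
grasp_force: 21.7
```

>>> carry_out(
  moves=[
    [[1,0,0,0,0,0,0],[1,0,0,0,0,0,0],[1,0,0,0,0,0,0],[1,0,0,0,0,0,0]],
  ],
)

```text
time_s: 6.07
position: [0.4913, -0.2181, 0.016]
eef_rot: [0.0, 0.843, -0.539, -0.0]
contact_force: [0.4, 0.7, 0.3]
grip_width: 0.0854
grasp_force: 0.0
```

Run:
```python
from h import *
p,q=pose();print(p,q.as_matrix()[:,1],r.state()["contact_force"])
c=row([p[0],p[1],.14],q)
row([.529,-.0025,.10],q)
```

```text
[ 0.49132368 -0.21807335  0.01604554] [-9.07527061e-01 -4.19993595e-01  1.19759951e-04] [0.37099645 0.66977296 0.33310311]
row [-0.0, 0.0, -0.1653, 0.0, 0.0, 0.0] rows>= 3
row [-0.2398, -0.1663, -0.1119, 0.0, 0.0, 0.0] rows>= 6
```

>>> carry_out(
  moves=[
    [[1,0,0,-0.1653,0,0,0],[1,0,0,-0.1653,0,0,0],[1,0,0,-0.1653,0,0,0],[1,-0.2398,-0.1663,-0.112,0,0,0],[1,-0.2398,-0.1663,-0.112,0,0,0],[1,-0.2398,-0.1663,-0.112,0,0,0],[1,-0.2398,-0.1663,-0.112,0,0,0],[1,-0.2398,-0.1663,-0.112,0,0,0],[1,-0.2398,-0.1663,-0.112,0,0,0],[1,-0.2398,-0.1663,-0.112,0,0,0]],
  ],
)

```text
time_s: 6.9
position: [0.5287, 0.0008, 0.0991]
eef_rot: [0.0, 0.844, -0.537, -0.001]
contact_force: [-0.4, 0.2, -0.2]
grip_width: 0.0854
grasp_force: 0.0
```

>>> carry_out(
  moves=[
    [[1,0,0,0,0,0,0],[1,0,0,0,0,0,0]],
  ],
)

```text
time_s: 7.07
position: [0.5291, -0.0034, 0.1004]
eef_rot: [0.0, 0.842, -0.539, 0.0]
contact_force: [0.4, -0.2, -0.3]
grip_width: 0.0851
grasp_force: 0.0
```

Run:
```python
from h import *
p,q=pose();print(p,q.as_matrix()[:,1])
s=cams.snapshot("wrist"); save(s,"w2")
for m in cams.silhouettes("lid","wrist")[:3]:
    k=m["mask"].astype(np.uint8);M=cv2.moments(k,True);u,v=M["m10"]/M["m00"],M["m01"]/M["m00"];print(m["confidence"],u,v,at(*rayw(s,u,v),.009))
s=cams.snapshot("top");
g=s["img"].min(2)
for m in cams.silhouettes("tin","top")[:6]:
    k=m["mask"].astype(np.uint8);M=cv2.moments(k,True);u,v=M["m10"]/M["m00"],M["m01"]/M["m00"];print(m["confidence"],u,v,at(*ray(s,u,v),.031))
row([.529,-.0025,.003],q)
```

```text
[ 0.52908297 -0.00339057  0.10036104] [-9.07783196e-01 -4.19439706e-01 -3.21157389e-05]
0.62 269.70603773584907 211.52622641509433 [ 0.52902904 -0.00512236  0.009     ]
0.96 290.89203539823006 182.35575221238938 [ 0.64863574 -0.11555992  0.031     ]
0.96 351.1835564053537 204.95602294455068 [ 0.59552549 -0.26701849  0.031     ]
0.95 241.10416666666666 121.3173076923077 [0.80249228 0.01431222 0.031     ]
0.64 372.9232245681382 250.3282149712092 [ 0.48414979 -0.3214001   0.031     ]
row [-0.0015, -0.0005, 0.1299, -0.0002, 0.0001, -0.0008] rows>= 3
```

>>> carry_out(
  moves=[
    [[1,0.001,0,0.1299,0,0,0],[1,0.001,0,0.1299,0,0,0],[1,0.001,0,0.1299,0,0,0],[1,0.001,0,0.1299,0,0,0],[1,0.001,0,0.1299,0,0,0]],
  ],
)

```text
time_s: 7.68
position: [0.5292, -0.0037, 0.0027]
eef_rot: [0.0, 0.842, -0.539, -0.0]
contact_force: [0.9, -0.5, 1.3]
grip_width: 0.0858
grasp_force: 0.0
```

Run:
```python
from h import *
p,q=pose();print(p,r.state()["contact_force"])
s=cams.snapshot("wrist"); save(s,"w3")
```

```text
[ 0.52922286 -0.0037459   0.002691  ] [ 0.8866209  -0.53758668  1.28150178]
```

View pics/w3.png

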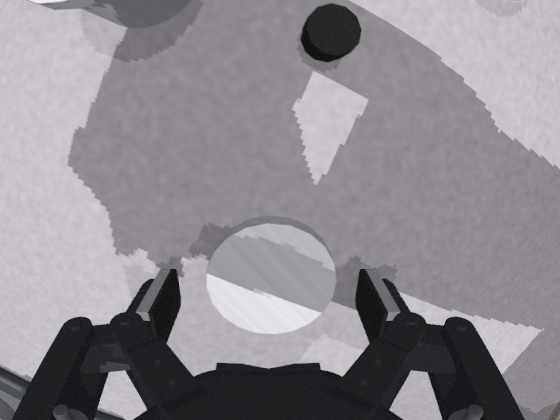

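The fingertips, at (175,275) and (365,275), still stand clear of the bench on either side of the lid (270,275), so I can go about 8 mm lower before closing.

>>> carry_out(
  moves=[
    [[1,0,0,0.0105,0,0,0],[1,0,0,0.0105,0,0,0],[0.5,0,0,0.0105,0,0,0],[0.5,0,0,0.0105,0,0,0],[0.5,0,0,0.0105,0,0,0],[0.5,0,0,0.0105,0,0,0],[0.5,0,0,0.0105,0,0,0]],
  ],
)

```text
time_s: 8.32
position: [0.53, -0.0032, -0.0042]
eef_rot: [-0.0, 0.843, -0.538, 0.001]
contact_force: [-1.6, 0.0, 6.0]
grip_width: 0.0622
grasp_force: 22.0
```

>>> carry_out(
  moves=[
    [[1,0,0,0,0,0,0],[1,0,0,0,0,0,0],[1,0,0,0,0,0,0],[1,0,0,0,0,0,0]],
  ],
)

```text
time_s: 8.65
position: [0.5292, -0.0031, -0.0054]
eef_rot: [0.0, 0.843, -0.539, -0.0]
contact_force: [-0.8, -0.2, 0.5]
grip_width: 0.085
grasp_force: 0.0
```

>>> carry_out(
  moves=[
    [[1,0,0,0,0,0,-1],[1,0,0,0,0,0,-1],[1,0,0,0,0,0,-1],[1,0,0,0,0,0,-1],[1,0,0,0,0,0,-1],[1,0,0,0,0,0,-1],[1,0,0,0,0,0,-1],[1,0,0,0,0,0,-1],[1,0,0,0,0,0,-1],[1,0,0,0,0,0,-1]],
  ],
)

```text
time_s: 9.48
position: [0.5292, -0.0032, -0.0054]
eef_rot: [0.0, 0.998, 0.059, -0.0]
contact_force: [0.8, -0.1, -0.3]
grip_width: 0.0853
grasp_force: 0.0
```

Run:
```python
from h import *
p,q=pose();print(p,q.as_matrix()[:,1],r.state()["joint_positions"],r.state()["contact_force"])
row([.53,-.0032,-.005],orient(.417))
```

```text
[ 0.52923484 -0.00315972 -0.00539198] [ 1.18495782e-01 -9.92954555e-01  2.31397821e-05] [-7.57007187e-02  2.83355926e-01  1.63820916e+00 -9.67172804e-05
  1.22036903e+00  1.37635398e+00] [ 0.84118463 -0.12032631 -0.28898761]
row [0.001, 0.0002, -0.0005, -0.0, 0.0002, -0.1988] rows>= 3
```

>>> carry_out(
  moves=[
    [[1,0.001,0,0,0,0,-0.2],[1,0.001,0,0,0,0,-0.2],[1,0.001,0,0,0,0,-0.2],[0.5,0.001,0,0,0,0,-0.2],[0.5,0.001,0,0,0,0,-0.2],[0.5,0.001,0,0,0,0,-0.2],[0.5,0.001,0,0,0,0,-0.2],[0.5,0.001,0,0,0,0,-0.2]],
  ],
  squeeze=30,
)

```text
time_s: 10.15
position: [0.5304, -0.0031, -0.0047]
eef_rot: [0.0, 0.979, 0.204, 0.0]
contact_force: [-2.0, -0.6, 4.5]
grip_width: 0.063
grasp_force: 33.1
```

>>> carry_out(
  moves=[
    [[0.5,0,0,-0.17,0,0,0],[0.5,0,0,-0.17,0,0,0],[0.5,0,0,-0.17,0,0,0],[0.5,0,0,-0.17,0,0,0],[0.5,0,0,-0.17,0,0,0]],
  ],
)

```text
time_s: 10.57
position: [0.5318, -0.0032, 0.1254]
eef_rot: [0.001, 0.979, 0.205, 0.003]
contact_force: [-0.4, 0.7, -0.6]
grip_width: 0.0628
grasp_force: 33.6
```

Run:
```python
from h import *
p,q=pose();print(p,q.as_matrix()[:,1],r.state()["contact_force"])
s=cams.snapshot("wrist"); save(s,"w4")
row([.4915,-.2181,.095],q)
row([.4915,-.2181,.115],q)
```

```text
[ 0.53178324 -0.00321768  0.12544962] [ 0.40047992 -0.91630009  0.00315945] [-0.41103394  0.70204842 -0.57862294]
row [-0.1623, 0.2419, 0.0368, -0.0016, 0.003, 0.0] rows>= 6
row [-0.1623, 0.2419, 0.0102, -0.0016, 0.003, 0.0] rows>= 6
```

View pics/w4.png

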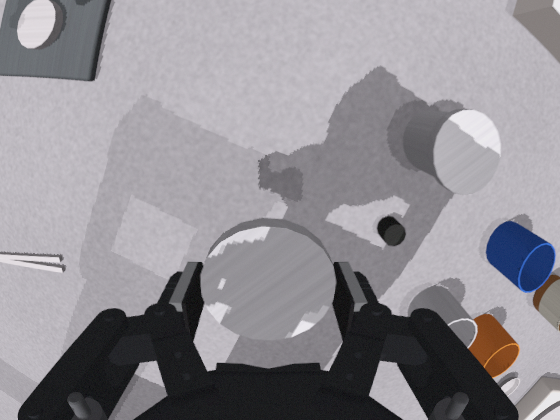

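The lid is held level at (268,280), midway between the fingertips. Next I'll carry it over the tin.

>>> carry_out(
  moves=[
    [[0.5,-0.1623,0.2419,0.015,0,0,0],[0.5,-0.1623,0.2419,0.015,0,0,0],[0.5,-0.1623,0.2419,0.015,0,0,0],[0.5,-0.1623,0.2419,0.015,0,0,0],[0.5,-0.1623,0.2419,0.015,0,0,0],[0.5,-0.1623,0.2419,0.015,0,0,0],[0.5,-0.1623,0.2419,0.015,0,0,0],[0.5,-0.1623,0.2419,0.015,0,0,0],[0.5,-0.1623,0.2419,0.015,0,0,0],[0.5,-0.1623,0.2419,0.015,0,0,0]],
  ],
)

```text
time_s: 11.45
position: [0.4915, -0.2166, 0.1105]
eef_rot: [-0.0, 0.979, 0.206, -0.0]
contact_force: [0.1, 0.4, -0.1]
grip_width: 0.063
grasp_force: 33.5
```

Run:
```python
from h import *
p,q=pose();print(p,q.as_matrix()[:,1],q.as_matrix()[:,2],r.state()["contact_force"])
s=cams.snapshot("scene"); cv2.imwrite("pics/s5.png",cv2.resize(s["img"][150:300,150:350,::-1],None,fx=4,fy=4))
for n in ("tin","lid"):
  for m in cams.silhouettes(n,"scene")[:5]:
    k=m["mask"].astype(np.uint8);M=cv2.moments(k,True);u,v=M["m10"]/M["m00"],M["m01"]/M["m00"];print(n,m["confidence"],u,v,at(*ray(s,u,v),.031 if n=="tin" else .119))
row([.4915,-.2181,.08],orient(.417))
```

```text
[ 0.49152336 -0.21655579  0.11045738] [ 0.40267638 -0.91534188 -0.00098821] [-8.81236403e-04  6.91938177e-04 -9.99999372e-01] [ 0.05676667  0.36792807 -0.14577156]
tin 0.96 200.08931419457736 222.61722488038276 [ 0.47877179 -0.31952494  0.031     ]
tin 0.89 309.30434782608694 340.12954747116237 [0.79195887 0.01294819 0.031     ]
tin 0.85 263.74204545454546 276.9375 [ 0.6380433  -0.11492457  0.031     ]
tin 0.77 206.91766268260292 255.41434262948206 [ 0.59314403 -0.26518331  0.031     ]
tin 0.57 236.52416918429003 230.0 [ 0.49049567 -0.21833648  0.031     ]
lid 0.8 235.52267303102624 203.090692124105 [ 0.49056704 -0.21458902  0.119     ]
lid 0.18 309.34142114384747 339.9272097053726 [0.85607114 0.0202345  0.119     ]
row [-0.0008, 0.0012, 0.0414, 0.0, -0.0, -0.0018] rows>= 1
```

View pics/s5.png

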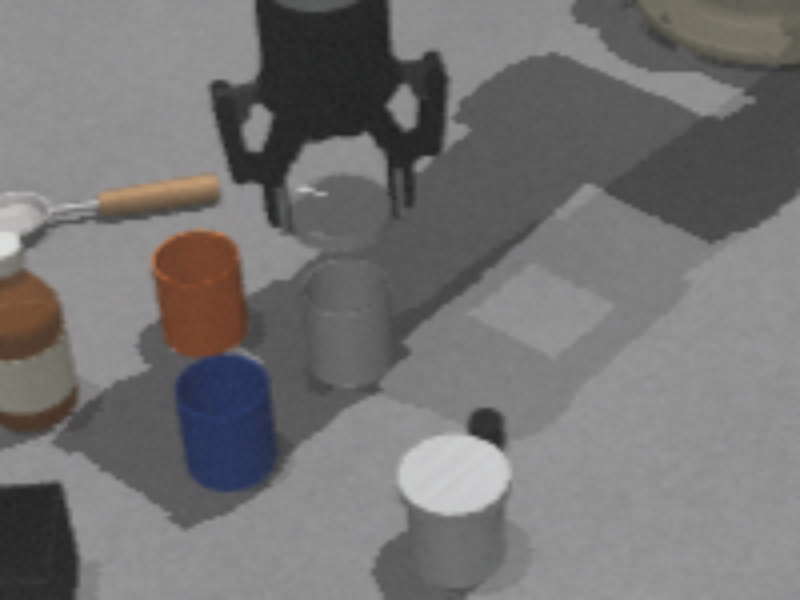

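The lid (340,215 in the crop) hangs above the upright tin (347,325 in the crop). The tin measures (0.490,-0.218), which matches the centring grips. Lowering now.

>>> carry_out(
  moves=[
    [[0.5,-0.0008,0.0015,0.048,0,0,0],[0.5,-0.0008,0.0015,0.048,0,0,0],[0.5,-0.0008,0.0015,0.048,0,0,0],[0.5,-0.0008,0.0015,0.048,0,0,0]],
  ],
)

```text
time_s: 11.93
position: [0.4915, -0.2192, 0.076]
eef_rot: [0.0, 0.979, 0.205, 0.0]
contact_force: [0.3, -0.2, 0.5]
grip_width: 0.0629
grasp_force: 33.5
```

>>> carry_out(
  moves=[
    [[0.5,0,0,0.012,0,0,0],[0.5,0,0,0.018,0,0,0],[0.5,0,0,0.024,0,0,0],[0.5,0,0,0.03,0,0,0],[0.5,0,0,0.035,0,0,0],[0.5,0,0,0.035,0,0,0],[0.5,0,0,0.035,0,0,0]],
  ],
)

```text
time_s: 12.52
position: [0.4915, -0.2194, 0.0493]
eef_rot: [0.0, 0.979, 0.205, 0.0]
contact_force: [-2.0, 1.9, 4.5]
grip_width: 0.0625
grasp_force: 33.9
```

>>> carry_out(
  moves=[
    [[0.5,0,0,0.005,0,0,0],[0.5,0,0,0.005,0,0,0],[1,0,0,0.002,0,0,0],[1,0,0,0.002,0,0,0],[1,0,0,0.002,0,0,0],[1,0,0,0.002,0,0,0],[1,0,0,-0.06,0,0,0],[1,0,0,-0.06,0,0,0],[1,0,0,-0.06,0,0,0]],
  ],
)

```text
time_s: 13.27
position: [0.4928, -0.2203, 0.0967]
eef_rot: [0.002, 0.979, 0.205, 0.002]
contact_force: [1.4, -0.2, 0.5]
grip_width: 0.0853
grasp_force: 0.0
```

Run:
```python
from h import *
p,q=pose();print(p,r.state()["joint_positions"])
s=cams.snapshot("scene"); cv2.imwrite("pics/s6.png",cv2.resize(s["img"][150:300,150:350,::-1],None,fx=4,fy=4))
s=cams.snapshot("wrist")
for n,z in(("tin",.065),("lid",.065)):
  for m in cams.silhouettes(n,"wrist")[:5]:
    k=m["mask"].astype(np.uint8);M=cv2.moments(k,True);u,v=M["m10"]/M["m00"],M["m01"]/M["m00"];print(n,m["confidence"],u,v,at(*rayw(s,u,v),z))
```

```text
[ 0.49279573 -0.22025591  0.09669848] [-4.88639669e-01  1.74651110e-01  1.54126731e+00 -1.77268386e-04
  1.41991486e+00  6.69594583e-01]
tin 0.95 381.44028368794324 272.90836879432624 [ 0.50443543 -0.29403109  0.065     ]
tin 0.93 266.68080094228503 186.4334511189635 [ 0.52652071 -0.204929    0.065     ]
tin 0.78 401.0032520325203 122.07679799874921 [ 0.59076574 -0.25780798  0.065     ]
tin 0.72 215.7563025210084 4.40546218487395 [ 0.60711352 -0.14070474  0.065     ]
lid 0.61 266.1044811320755 240.7439858490566 [ 0.49667581 -0.21759463  0.065     ]
```

View pics/s6.png

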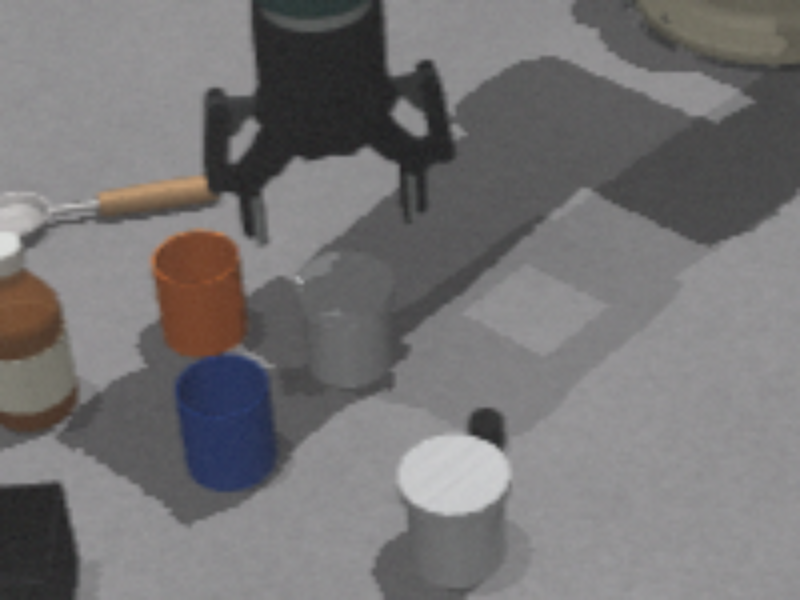

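Run:
```python
from h import *
t=np.array([.4915,-.2190,0]);Q=orient(-.49,np.deg2rad(50));z=Q.as_matrix()[:,2]
row(t+[0,0,.032]-.081*z+[0,0,.04],Q)
```

```text
row [-0.0501, -0.0645, -0.0422, -0.2628, 0.5423, 0.5618] rows>= 10
```

>>> carry_out(
  moves=[
    [[1,-0.05,-0.0645,-0.042,-0.2628,0.5423,0.5618],[1,-0.05,-0.0645,-0.042,-0.2628,0.5423,0.5618],[1,-0.05,-0.0645,-0.042,-0.2628,0.5423,0.5618],[1,-0.05,-0.0645,-0.042,-0.2628,0.5423,0.5618],[1,-0.05,-0.0645,-0.042,-0.2628,0.5423,0.5618],[1,-0.05,-0.0645,-0.042,-0.2628,0.5423,0.5618],[1,-0.05,-0.0645,-0.042,-0.2628,0.5423,0.5618],[1,-0.05,-0.0645,-0.042,-0.2628,0.5423,0.5618],[1,-0.05,-0.0645,-0.042,-0.2628,0.5423,0.5618],[1,-0.05,-0.0645,-0.042,-0.2628,0.5423,0.5618]],
  ],
)

```text
time_s: 14.3
position: [0.4367, -0.19, 0.1242]
eef_rot: [0.1, 0.884, -0.212, 0.404]
contact_force: [-14.6, 0.7, -31.4]
grip_width: 0.0854
grasp_force: 0.0
```

Run:
```python
from h import *
p,q=pose();print(p,q.as_matrix()[:,2],r.state()["joint_positions"])
t=np.array([.4915,-.2190,0]);Q=orient(-.49,np.deg2rad(50));z=Q.as_matrix()[:,2]
row(t+[0,0,.032]-.081*z,Q)
s=cams.snapshot("wrist");a=s["img"][:,:,::-1]
s=cams.snapshot("scene");b=cv2.resize(s["img"][200:260,200:280,::-1],(560,420),interpolation=cv2.INTER_CUBIC);b=cv2.convertScaleAbs(b,alpha=1.8,beta=-60)
cv2.imwrite("pics/c7.png",cv2.resize(np.hstack([a,b]),(800,300)))
```

```text
[ 0.4367116  -0.18995562  0.12417866] [ 0.6710131  -0.3489533  -0.65419646] [-0.49453659 -0.64187655  2.36743451  0.02138947  0.55851644  1.53470735]
row [-0.0405, -0.0005, 0.035, -0.0053, 0.01, 0.0099] rows>= 1
```

View pics/c7.png

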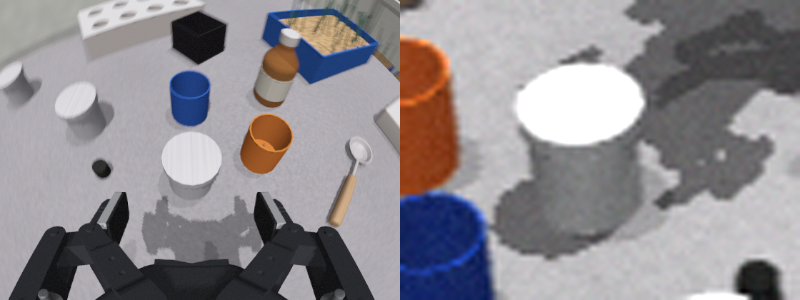

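The left half shows the lid level on the tin at (190,158), and the contrast-stretched right half shows it seated all round. Joint 3 is at its limit here, so I'll use a 40° tilt and come straight down from above.

Run:
```python
from h import *
t=np.array([.4915,-.2190,0]);Q=orient(-.485,np.deg2rad(40));z=Q.as_matrix()[:,2]
row(t+[0,0,.034]+.019*z+[0,0,.09],Q)
s=cams.snapshot("top");print(r.state()["contact_force"])
for c in("top",):
  s=cams.snapshot(c)
  for m in cams.silhouettes("tin",c)[:6]:
    k=m["mask"].astype(np.uint8);M=cv2.moments(k,True);u,v=M["m10"]/M["m00"],M["m01"]/M["m00"];print(m["confidence"],u,v,at(*ray(s,u,v),.04))
```

```text
row [0.0456, 0.0026, 0.0889, -0.003, -0.1086, 0.0105] rows>= 2
[-0.22463081  0.34519743 -0.25322496]
0.93 373.2857142857143 250.4264705882353 [ 0.48358258 -0.32040952  0.04      ]
0.85 241.64895330112722 120.82125603864735 [0.80104495 0.01230746 0.04      ]
0.64 291.329203539823 182.19823008849556 [ 0.64745972 -0.11632509  0.04      ]
0.62 351.7871485943775 205.1425702811245 [ 0.59390187 -0.26705054  0.04      ]
```

Force is back to zero, so that reading was a transient from the motion.

>>> carry_out(
  moves=[
    [[1,0.0456,0.0026,0.0889,0,-0.1086,0.01],[1,0.0456,0.0026,0.0889,0,-0.1086,0.01],[1,0.0456,0.0026,0.0889,0,-0.1086,0.01],[1,0.0456,0.0026,0.0889,0,-0.1086,0.01],[1,0.0456,0.0026,0.0889,0,-0.1086,0.01],[1,0.0456,0.0026,0.0889,0,-0.1086,0.01]],
  ],
)

```text
time_s: 15.05
position: [0.5003, -0.2247, 0.1056]
eef_rot: [0.08, 0.914, -0.224, 0.328]
contact_force: [-0.7, -0.2, -0.3]
grip_width: 0.0856
grasp_force: 0.0
```

Run:
```python
from h import *
p,q=pose();print(p,q.as_matrix()[:,2],r.state()["joint_positions"])
t=np.array([.4915,-.2190,0]);Q=orient(-.485,np.deg2rad(40));z=Q.as_matrix()[:,2]
row(t+[0,0,.034]+.019*z,Q)
```

```text
[ 0.50028517 -0.22465869  0.10560799] [ 0.56446543 -0.29324912 -0.77161113] [-0.49437412 -0.2435505   2.06708528  0.0164779   0.62875322  1.54718564]
row [-0.0712, -0.0011, 0.0902, -0.0025, 0.0058, 0.002] rows>= 3
```

>>> carry_out(
  moves=[
    [[1,-0.0356,-0.0011,0.0451,0,0.0058,0],[1,-0.0356,-0.0011,0.0451,0,0.0058,0],[1,-0.0712,-0.0011,0.0902,0,0.0058,0],[1,-0.0712,-0.0011,0.0902,0,0.0058,0],[1,-0.0712,-0.0011,0.0902,0,0.0058,0],[1,-0.0712,-0.0011,0.0902,0,0.0058,0]],
  ],
)

```text
time_s: 15.55
position: [0.5044, -0.2255, 0.0238]
eef_rot: [0.082, 0.912, -0.224, 0.335]
contact_force: [-0.4, -1.1, 0.7]
grip_width: 0.0853
grasp_force: 0.0
```

Run:
```python
from h import *
p,q=pose();print(p,q.as_matrix()[:,2],r.state()["joint_positions"],r.state()["contact_force"])
t=np.array([.4915,-.2190,0]);Q=orient(-.485,np.deg2rad(40));z=Q.as_matrix()[:,2]
row(t+[0,0,.034]+.019*z,Q)
```

```text
[ 0.5044244  -0.22546743  0.02384101] [ 0.5747882  -0.2987085  -0.76183447] [-0.49105572 -0.06582957  2.11089094  0.01998386  0.39198012  1.54542399] [-0.40080421 -1.10387769  0.71662349]
row [-0.0061, 0.0004, 0.0025, -0.0025, -0.0043, 0.0015] rows>= 1
```

>>> carry_out(
  moves=[
    [[1,-0.004,0,0.002,0,0,0],[1,-0.004,0,0.002,0,0,0],[0.4,-0.004,0,0.002,0,0,0],[0.4,-0.004,0,0.002,0,0,0],[0.4,-0.004,0,0.002,0,0,0],[0.4,-0.004,0,0.002,0,0,0],[0.4,-0.004,0,0.002,0,0,0],[0.4,-0.004,0,0.002,0,0,0],[0.4,-0.004,0,0.002,0,0,0]],
  ],
  squeeze=40,
)

```text
time_s: 16.3
position: [0.5036, -0.225, 0.02]
eef_rot: [0.082, 0.911, -0.224, 0.336]
contact_force: [-4.7, 2.2, 6.7]
grip_width: 0.0602
grasp_force: 41.3
```

Run:
```python
from h import *
p,q=pose();print(p,repr(q.as_quat()),q.as_matrix()[:,2],r.state()["joint_positions"],r.state()["contact_force"])
s=cams.snapshot("top"); a=s["img"][:,:,::-1]
for c,z in(("top",.036),("scene",.036)):
  s=cams.snapshot(c)
  for m in cams.silhouettes("tin",c)[:6]:
    k=m["mask"].astype(np.uint8);M=cv2.moments(k,True);u,v=M["m10"]/M["m00"],M["m01"]/M["m00"];print(c,m["confidence"],u,v,at(*ray(s,u,v),z))
```

```text
[ 0.50356649 -0.22497834  0.01998417] array([ 0.91138471, -0.22374097,  0.33563644,  0.08164603]) [ 0.57525271 -0.29901313 -0.76136422] [-0.4909454  -0.05936063  2.1149859   0.02022041  0.38068946  1.5453125 ] [-4.69840415  2.22000308  6.7425731 ]
top 0.95 290.8423005565863 182.35807050092765 [ 0.64773683 -0.11526243  0.036     ]
top 0.86 241.79194630872485 121.05872483221476 [0.80167305 0.01222085 0.036     ]
top 0.65 372.5658914728682 250.15891472868216 [ 0.48434727 -0.31947787  0.036     ]
scene 0.78 263.71061452513965 276.8536312849162 [ 0.64238731 -0.11387416  0.036     ]
scene 0.74 309.4069264069264 340.0450216450216 [0.79538738 0.01353501 0.036     ]
scene 0.71 206.62261380323054 254.94273127753303 [ 0.59656595 -0.26429775  0.036     ]
scene 0.7 199.90129449838187 222.8770226537217 [ 0.48538935 -0.317286    0.036     ]
scene 0.62 235.22043010752688 238.86559139784947 [ 0.52894536 -0.21121521  0.036     ]
scene 0.48 450.83313180169284 252.60459492140265 [0.48610136 0.30828162 0.036     ]
```

Width of 60 mm means the pads are catching the lid's skirt. I'll open, go lower and slightly back, and grip again.

>>> carry_out(
  moves=[
    [[1,0,0,0,0,0,0],[1,0,0,0,0,0,0],[1,0,0,0,0,0,0],[1,0,0,0,0,0,0]],
  ],
)

```text
time_s: 16.88
position: [0.5025, -0.2245, 0.0181]
eef_rot: [0.081, 0.912, -0.224, 0.334]
contact_force: [-0.6, -0.3, -0.2]
grip_width: 0.0853
grasp_force: 0.0
```

Run:
```python
from h import *
p,q=pose();print(p,r.state()["joint_positions"])
s=cams.snapshot("wrist");save(s,"w8")
t=np.array([.4915,-.2190,0]);h=np.array([np.cos(-.485),np.sin(-.485),0])
row(t+.008*h+[0,0,.010],orient(-.485,np.deg2rad(40)))
```

```text
[ 0.50251275 -0.22445649  0.01812278] [-0.49103129 -0.0575634   2.11641021  0.02030467  0.38102996  1.54540137]
row [-0.0114, 0.0004, 0.0046, -0.0024, -0.0025, 0.0013] rows>= 1
```

View pics/w8.png

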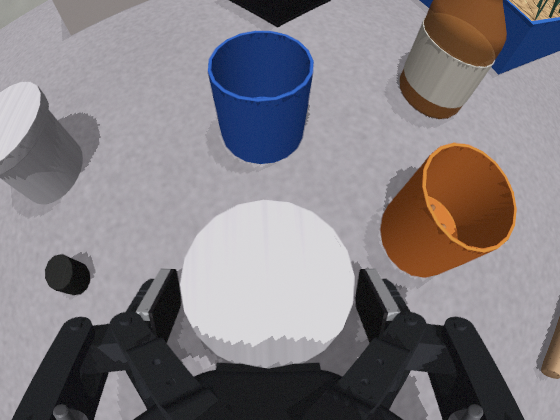

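The lid (268,283) is still level and centred between the fingers.

>>> carry_out(
  moves=[
    [[1,-0.0114,0,0.0046,0,0,0],[1,-0.0114,0,0.0046,0,0,0],[1,-0.0114,0,0.0046,0,0,0],[0.4,-0.0114,0,0.0046,0,0,0],[0.4,-0.0114,0,0.0046,0,0,0],[0.4,-0.0114,0,0.0046,0,0,0],[0.4,-0.0114,0,0.0046,0,0,0],[0.4,-0.0114,0,0.0046,0,0,0],[0.4,-0.0114,0,0.0046,0,0,0]],
  ],
)

```text
time_s: 17.68
position: [0.4992, -0.2227, 0.0106]
eef_rot: [0.081, 0.912, -0.224, 0.335]
contact_force: [0.1, 0.4, 2.3]
grip_width: 0.0558
grasp_force: 42.4
```

Run:
```python
from h import *
p,q=pose();print(p,q.as_matrix()[:,2],r.state()["joint_positions"],r.state()["contact_force"])
```

```text
[ 0.49917157 -0.22270924  0.01060654] [ 0.57384638 -0.29828822 -0.76270864] [-0.49112204 -0.04983621  2.12928773  0.02164512  0.35894691  1.54397033] [0.11443658 0.39455125 2.27618289]
```

```bash
cat >> h.py <<'E'
TIN=np.array([.4915,-.2190,0]);P0=np.array([.49917,-.22271,.01061]);Q0=R.from_quat([0.912,-0.224,0.335,0.081])
def tinpose(p,q): return p+q.apply(Q0.inv().apply(TIN-P0)), (q*Q0.inv()).apply([0,0,1])
def totin(t,dyaw):
    Q=R.from_rotvec([0,0,dyaw])*Q0; return np.array(t)+R.from_rotvec([0,0,dyaw]).apply(P0-TIN),Q
E
python3 - <<'E'
from h import *
s=cams.snapshot("scene");g=s["img"].min(2);u0,v0,w=428,293,16
print(np.unravel_index(g[v0-w:v0+w,u0-w:u0+w].argmax(),(32,32)),g[v0-w:v0+w,u0-w:u0+w].max(),g[v0,u0])
for th in (100,130):
    sub=(g[v0-w:v0+w,u0-w:u0+w]>th).astype(np.uint8);cs,_=cv2.findContours(sub,0,1);k=max(cs,key=cv2.contourArea);print(cv2.boundingRect(k))
    M=cv2.moments(k);print(M["m10"]/M["m00"]+u0-w,M["m01"]/M["m00"]+v0-w,at(*ray(s,M["m10"]/M["m00"]+u0-w,M["m01"]/M["m00"]+v0-w),.025))
a=np.array([.612,.2545,0]);hd=np.array([np.cos(.33),np.sin(.33),0])
p,q=pose();A=row(p+[0,0,.1],q)
b=totin(a-.13*hd+[0,0,.10],.81);row(*b,start=A)
E
```

```text
(np.int64(12), np.int64(19)) 184 174
(6, 7, 23, 16)
428.6378205128205 291.5 [0.6105101  0.25439269 0.025     ]
(6, 7, 22, 16)
428.82434301521437 291.3941908713693 [0.61011781 0.25480935 0.025     ]
row [0.0862, -0.0002, -0.1017, 0.0, 0.0, 0.0] rows>= 3
row [-0.2087, -0.5164, -0.1759, 0.3498, -0.0009, -0.4117] rows>= 11
```

>>> carry_out(
  moves=[
    [[0.4,0.0862,0,-0.1017,0,0,0],[0.4,0.0862,0,-0.1017,0,0,0],[0.4,0.0862,0,-0.1017,0,0,0],[0.4,0.0862,0,-0.1017,0,0,0],[0.4,0.0862,0,-0.1017,0,0,0],[0.4,0.0862,0,-0.1017,0,0,0]],
  ],
)

```text
time_s: 18.23
position: [0.4977, -0.2221, 0.1075]
eef_rot: [0.081, 0.913, -0.224, 0.332]
contact_force: [-0.6, -0.1, -2.4]
grip_width: 0.0553
grasp_force: 43.9
```

Run:
```python
from h import *
a=np.array([.611,.2545,0]);hd=np.array([np.cos(.33),np.sin(.33),0])
print(tinpose(*pose()))
row(*totin(a-.13*hd+[0,0,.10],.81))
```

```text
(array([ 0.48993463, -0.21833856,  0.09695236]), array([ 0.00522779, -0.00181182,  0.99998469]))
row [-0.2062, -0.516, -0.1773, 0.3487, 0.0024, -0.4126] rows>= 11
```

>>> carry_out(
  moves=[
    [[0.4,-0.2062,-0.516,-0.1773,0.3487,0.0024,-0.4126],[0.4,-0.2062,-0.516,-0.1773,0.3487,0.0024,-0.4126],[0.4,-0.2062,-0.516,-0.1773,0.3487,0.0024,-0.4126],[0.4,-0.2062,-0.516,-0.1773,0.3487,0.0024,-0.4126],[0.4,-0.2062,-0.516,-0.1773,0.3487,0.0024,-0.4126],[0.4,-0.2062,-0.516,-0.1773,0.3487,0.0024,-0.4126],[0.4,-0.2062,-0.516,-0.1773,0.3487,0.0024,-0.4126],[0.4,-0.2062,-0.516,-0.1773,0.3487,0.0024,-0.4126],[0.4,-0.2062,-0.516,-0.1773,0.3487,0.0024,-0.4126],[0.4,-0.2062,-0.516,-0.1773,0.3487,0.0024,-0.4126]],
  ],
)

```text
time_s: 19.07
position: [0.4957, 0.1936, 0.1095]
eef_rot: [-0.056, 0.926, 0.154, 0.34]
contact_force: [0.9, -1.5, -2.6]
grip_width: 0.0552
grasp_force: 44.0
```

>>> carry_out(
  moves=[
    [[0.4,0,0,0,0,0,0],[0.4,0,0,0,0,0,0]],
  ],
)

```text
time_s: 19.23
position: [0.4951, 0.1946, 0.109]
eef_rot: [-0.057, 0.926, 0.157, 0.338]
contact_force: [0.7, 0.2, -1.5]
grip_width: 0.0554
grasp_force: 44.1
```

Run:
```python
from h import *
a=np.array([.611,.2545,0]);hd=np.array([np.cos(.33),np.sin(.33),0])
print(tinpose(*pose()),r.state()["joint_positions"],r.state()["grip_width"])
row(*totin(a-.13*hd+[0,0,.043],.81))
```

```text
(array([0.48711542, 0.19149474, 0.09843104]), array([0.00164645, 0.00370289, 0.99999179])) [ 0.28987954 -0.31162323  2.11768011  0.04835146  0.63587891  1.49687079] 0.0553541949520184
row [-0.0398, -0.0258, 0.0631, -0.0011, 0.0019, 0.0043] rows>= 2
```

>>> carry_out(
  moves=[
    [[0.4,-0.0398,-0.0258,0.0631,0,0.0019,0.0043],[0.4,-0.0398,-0.0258,0.0631,0,0.0019,0.0043],[0.4,-0.0398,-0.0258,0.0631,0,0.0019,0.0043],[0.4,-0.0398,-0.0258,0.0631,0,0.0019,0.0043],[0.4,-0.0398,-0.0258,0.0631,0,0.0019,0.0043]],
  ],
)

```text
time_s: 19.65
position: [0.4992, 0.2117, 0.0574]
eef_rot: [-0.057, 0.926, 0.15, 0.343]
contact_force: [-0.6, 0.1, -1.5]
grip_width: 0.0555
grasp_force: 44.1
```

Run:
```python
from h import *
a=np.array([.611,.2545,0]);hd=np.array([np.cos(.33),np.sin(.33),0])
print(tinpose(*pose()),r.state()["joint_positions"],r.state()["grip_width"])
# height check of tin by scene: lid top centre
for c in("scene","top"):
  s=cams.snapshot(c);T=np.array(s["world_from_camera"]);t=tinpose(*pose())[0]
  for zz in(0,.0325,.065):
    X=np.linalg.inv(T)@np.r_[t+[0,0,zz],1];uv=np.array(s["mtx"])@X[:3];print(c,"pred",zz,uv[:2]/uv[2])
  for n in("tin","lid"):
   for m in cams.silhouettes(n,c)[:7]:
    k=m["mask"].astype(np.uint8);M=cv2.moments(k,True);print(n,round(m["confidence"],2),round(M["m10"]/M["m00"]),round(M["m01"]/M["m00"]),cv2.boundingRect(k))
row(*totin(a+[0,0,.040],.81))
```

```text
(array([0.49130918, 0.20879246, 0.04676485]), array([-0.00536895, -0.002741  ,  0.99998183])) [ 0.33634659 -0.17689737  2.12993424 -0.01413565  0.4791774   1.59589253] 0.05552337842016762
scene pred 0 [408.87193755 245.64060409]
scene pred 0.0325 [410.94735609 235.51490116]
scene pred 0.065 [413.09697569 225.02718073]
tin 0.96 207 256 (195, 239, 25, 34)
tin 0.83 200 223 (189, 208, 23, 31)
tin 0.8 411 244 (399, 233, 25, 22)
tin 0.79 264 277 (250, 258, 28, 39)
tin 0.64 310 340 (294, 319, 33, 44)
tin 0.23 155 234 (142, 207, 28, 51)
lid 0.87 414 227 (400, 217, 28, 22)
lid 0.68 149 293 (127, 271, 43, 45)
top pred 0 [155.97241714 241.45039192]
top pred 0.0325 [152.65367164 240.73363572]
top pred 0.065 [149.13999766 239.97478042]
tin 0.92 241 121 (229, 107, 25, 29)
tin 0.9 373 250 (360, 239, 27, 23)
tin 0.75 352 205 (339, 192, 26, 26)
tin 0.6 291 182 (278, 169, 27, 28)
lid 0.59 149 238 (136, 225, 28, 27)
row [0.123, -0.0059, 0.1186, 0.0018, -0.0048, -0.0033] rows>= 4
```

>>> carry_out(
  moves=[
    [[0.4,0.06,-0.003,0.058,0,-0.0048,0],[0.4,0.06,-0.003,0.058,0,-0.0048,0],[0.4,0.06,-0.003,0.058,0,-0.0048,0],[0.4,0.1,-0.0059,0.095,0,-0.0048,0],[0.4,0.1,-0.0059,0.095,0,-0.0048,0],[0.4,0.12,-0.0059,0.1165,0,-0.0048,0],[0.4,0.12,-0.0059,0.1165,0,-0.0048,0],[0.4,0.12,-0.0059,0.1165,0,-0.0048,0]],
  ],
)

```text
time_s: 20.62
position: [0.616, 0.2569, 0.0492]
eef_rot: [-0.057, 0.927, 0.151, 0.339]
contact_force: [-0.0, -0.7, -1.0]
grip_width: 0.056
grasp_force: 44.3
```

Run:
```python
from h import *
a=np.array([.610,.2545,0])
print(tinpose(*pose()),r.state()["contact_force"],r.state()["grip_width"])
for c in("scene","top"):
  s=cams.snapshot(c);T=np.array(s["world_from_camera"]);t=tinpose(*pose())[0]
  for zz in(.065,):
    X=np.linalg.inv(T)@np.r_[t+[0,0,zz],1];uv=np.array(s["mtx"])@X[:3];print(c,"pred",zz,uv[:2]/uv[2])
  for n in("lid",):
   for m in cams.silhouettes(n,c)[:3]:
    k=m["mask"].astype(np.uint8);M=cv2.moments(k,True);print(n,round(m["confidence"],2),round(M["m10"]/M["m00"]),round(M["m01"]/M["m00"]),cv2.boundingRect(k))
row(*totin(a+[0,0,.024],.81))
s=cams.snapshot("scene"); cv2.imwrite("pics/s9.png",cv2.resize(s["img"][190:340,360:560,::-1],None,fx=4,fy=4))
```

```text
(array([0.60802772, 0.25396056, 0.03858037]), array([ 1.95650138e-03, -5.08648506e-04,  9.99997957e-01])) [-0.01935823 -0.70777558 -0.96887534] 0.056035684879251715
scene pred 0.065 [434.79313967 265.52786544]
lid 0.82 434 268 (420, 257, 28, 24)
lid 0.4 309 340 (294, 319, 32, 44)
top pred 0.065 [133.9278904  190.22814617]
lid 0.62 135 189 (121, 176, 28, 26)
row [-0.0101, 0.0003, 0.0176, 0.0015, 0.0008, -0.003] rows>= 1
```

View pics/s9.png

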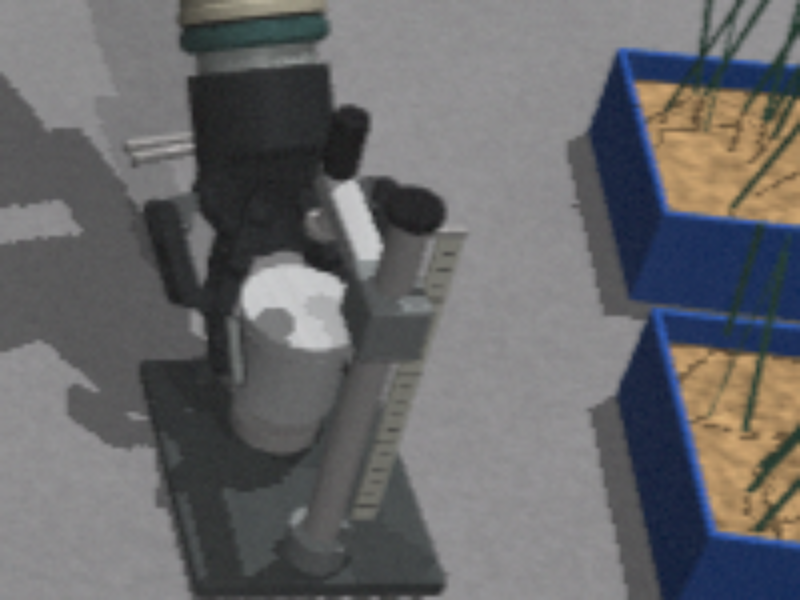

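The lidded tin (295,350 in the crop) hangs upright over the anvil under the foot, and the gripper is clear of the head. Lowering until it touches.

>>> carry_out(
  moves=[
    [[0.4,-0.004,0,0.008,0,0,0],[0.4,-0.006,0,0.012,0,0,0],[0.4,-0.0085,0,0.015,0,0,0],[0.4,-0.0101,0,0.0176,0,0,0],[0.4,-0.0101,0,0.0176,0,0,0],[0.4,-0.0101,0,0.0176,0,0,0]],
  ],
)

```text
time_s: 21.37
position: [0.6196, 0.2583, 0.0357]
eef_rot: [-0.057, 0.926, 0.151, 0.341]
contact_force: [2.6, 1.2, 3.3]
grip_width: 0.0552
grasp_force: 44.4
```

Run:
```python
from h import *
print(tinpose(*pose()),r.state()["contact_force"],r.state()["grip_width"])
p,q=pose();row(p+[0,0,-.002],q)
```

```text
(array([0.6116128 , 0.2553829 , 0.02505015]), array([-0.00162703, -0.00174397,  0.99999716])) [2.57487981 1.18791236 3.30753588] 0.055231739182535426
row [-0.0017, 0.0, 0.002, 0.0, 0.0, 0.0] rows>= 1
```

>>> carry_out(
  moves=[
    [[1,0,0,0,0,0,0],[1,0,0,0,0,0,0],[1,0,0,0,0,0,0],[1,0,0,0,0,0,0],[1,0,0,-0.02,0,0,0],[1,0,0,-0.06,0,0,0],[1,0,0,-0.1,0,0,0],[1,0,0,-0.16,0,0,0],[1,0,0,-0.16,0,0,0],[1,0,0,-0.16,0,0,0]],
  ],
)

```text
time_s: 22.2
position: [0.5455, 0.2332, 0.1295]
eef_rot: [-0.058, 0.926, 0.151, 0.342]
contact_force: [0.4, 0.7, -0.9]
grip_width: 0.0855
grasp_force: 0.0
```

Run:
```python
from h import *
p,q=pose();print(p,r.state()["joint_positions"],r.state()["contact_force"])
for c in("scene","top"):
  s=cams.snapshot(c);save(s,c+"10")
  for n,z in(("lid",.088),("tin",.05),("knob",.225),("foot_tip",.16),("anvil",.025)):
   for m in cams.silhouettes(n,c)[:2] if n in("lid",) else []:
    k=m["mask"].astype(np.uint8);M=cv2.moments(k,True);u,v=M["m10"]/M["m00"],M["m01"]/M["m00"];print(c,n,round(m["confidence"],2),u,v,cv2.boundingRect(k),at(*ray(s,u,v),z))
   for m in cams.mark_of(n,c)[:2] if n in("knob","foot_tip") else []:
    u,v=m["centre"][0]*560,m["centre"][1]*420;print(c,n,round(m["confidence"],2),u,v,at(*ray(s,u,v),z))
```

```text
[0.54551581 0.23316746 0.12952494] [ 0.34746961 -0.14329735  1.93675951 -0.0204636   0.64019395  1.60706829] [ 0.38150155  0.67312861 -0.93508061]
scene lid 0.83 433.7477313974592 273.7640653357532 (420, 262, 28, 25) [0.61674612 0.25404613 0.088     ]
scene knob 0.59 262.08000000000004 287.406 [ 0.84062027 -0.06682451  0.225     ]
scene knob 0.58 444.416 218.4 [0.59639876 0.25141951 0.225     ]
scene foot_tip 0.42 440.888 247.50600000000003 [0.61123437 0.25580477 0.16      ]
top lid 0.85 136.40264650283555 188.48771266540643 (122, 175, 28, 27) [0.6140179  0.25289936 0.088     ]
top knob 0.95 114.072 178.92 [0.61160471 0.26083304 0.225     ]
top knob 0.72 292.488 186.102 [ 0.60625926 -0.11233147  0.225     ]
top foot_tip 0.62 135.576 188.79 [0.60204259 0.23375797 0.16      ]
top foot_tip 0.52 123.088 182.7 [0.61501318 0.26230437 0.16      ]
```

Run:
```python
import cv2,numpy as np
a=cv2.imread("pics/scene10.png")[190:340,360:560];b=cv2.imread("pics/top10.png")[110:260,60:260]
cv2.imwrite("pics/c10.png",cv2.resize(np.hstack([a,b]),(800,300),interpolation=cv2.INTER_CUBIC))
```

```text
(no output)
```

View pics/c10.png

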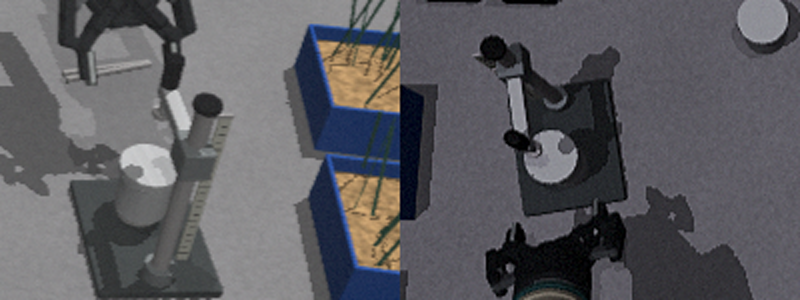

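The scene half shows the tin upright on the anvil at (147,185) with the lid level. The top half shows the lid under the foot at (552,157). I'll press the knob top with shut fingers, since touching it also gives its height.

Run:
```python
from h import *
A=row([.53,.228,.30],orient(.33)); row([.611,.256,.28],orient(.33),start=A)
s1=cams.snapshot("scene");s2=cams.snapshot("top")
o1,d1=ray(s1,444.4,218.4);o2,d2=ray(s2,114.07,178.92)
k=np.linalg.lstsq(np.stack([d1,-d2],1),o2-o1,rcond=None)[0];print(o1+k[0]*d1,o2+k[1]*d2)
```

```text
row [0.1349, -0.0011, -0.1929, -0.0008, -0.4661, -0.0045] rows>= 6
row [0.1143, -0.0003, 0.0267, 0.0, 0.0, 0.0] rows>= 3
[0.60971423 0.24861107 0.23557735] [0.60929971 0.25638222 0.23813948]
```

>>> carry_out(
  moves=[
    [[0,0.1349,0,-0.1929,0,-0.4661,0],[0,0.1349,0,-0.1929,0,-0.4661,0],[0,0.1349,0,-0.1929,0,-0.4661,0],[0,0.1349,0,-0.1929,0,-0.4661,0],[0,0.1349,0,-0.1929,0,-0.4661,0],[0,0.1349,0,-0.1929,0,-0.4661,0],[0,0.1349,0,-0.1929,0,-0.4661,0],[0,0.1349,0,-0.1929,0,-0.4661,0]],
  ],
)

```text
time_s: 23.37
position: [0.5318, 0.2276, 0.3005]
eef_rot: [-0.002, 0.987, 0.161, -0.001]
contact_force: [-0.9, -0.5, -2.2]
grip_width: 0.0001
grasp_force: 0.0
```

Run:
```python
from h import *
p,q=pose();print(p,r.state()["joint_positions"],r.state()["contact_force"],r.state()["grip_width"])
row([.610,.255,.28],orient(.33))
s=cams.snapshot("wrist")
for n,z in(("knob",.233),("foot_tip",.2)):
 for m in cams.mark_of(n,"wrist")[:2]+cams.silhouettes(n,"wrist")[:1]:
  if "mask" in m: print(cv2.boundingRect(m["mask"].astype(np.uint8)));continue
  u,v=m["centre"][0]*560,m["centre"][1]*420;print(n,m["confidence"],u,v,at(*rayw(s,u,v),z),at(*rayw(s,u,v),.225))
```

```text
[0.5318023  0.22755425 0.30051483] [0.33881292 0.20262945 1.10049147 0.00356739 1.84031225 1.5866824 ] [-0.85042374 -0.50641546 -2.166694  ] 0.00010105638225993
row [0.1105, -0.0014, 0.0271, -0.0023, 0.0013, -0.0041] rows>= 3
knob 0.76 268.576 105.21 [0.60899736 0.25231542 0.233     ] [0.60889267 0.25228992 0.225     ]
(253, 0, 49, 118)
(463, 215, 16, 16)
```

>>> carry_out(
  moves=[
    [[0,0.11,0.0005,0.0271,0,0,0],[0,0.11,0.0005,0.0271,0,0,0],[0,0.11,0.0005,0.0271,0,0,0],[0,0.11,0.0005,0.0271,0,0,0],[0,0.11,0.0005,0.0271,0,0,0],[0,0.11,0.0005,0.072,0,0,0],[0,0.11,0.0005,0.072,0,0,0],[0,0.11,0.0005,0.072,0,0,0]],
  ],
)

```text
time_s: 24.28
position: [0.607, 0.2529, 0.249]
eef_rot: [-0.002, 0.987, 0.161, 0.001]
contact_force: [0.4, -1.1, 1.1]
grip_width: 0.0003
grasp_force: 0.0
```

>>> carry_out(
  moves=[
    [[0,0,0,0.006,0,0,0],[0,0,0,0.012,0,0,0],[0,0,0,0.012,0,0,0]],
  ],
)

```text
time_s: 24.53
position: [0.6083, 0.2533, 0.2398]
eef_rot: [-0.002, 0.987, 0.161, 0.002]
contact_force: [0.9, -0.3, -1.8]
grip_width: -0.0001
grasp_force: 0.0
```

>>> carry_out(
  moves=[
    [[0,0.001,0,0.002,0,0,0],[0,0.001,0,0.004,0,0,0],[0,0.001,0,0.004,0,0,0]],
  ],
)

```text
time_s: 24.78
position: [0.6093, 0.2537, 0.2361]
eef_rot: [-0.002, 0.987, 0.161, 0.001]
contact_force: [0.3, -0.1, 0.2]
grip_width: 0.0001
grasp_force: 0.1
```

>>> carry_out(
  moves=[
    [[0,0,0,0.002,0,0,0],[0,0,0,0.004,0,0,0],[0,0,0,0.004,0,0,0]],
  ],
)

```text
time_s: 25.03
position: [0.6093, 0.2537, 0.233]
eef_rot: [-0.002, 0.987, 0.161, 0.001]
contact_force: [1.0, 0.1, 3.4]
grip_width: -0.0
grasp_force: 1.5
```

>>> carry_out(
  moves=[
    [[0,0,0,0.003,0,0,0],[0,0,0,0.006,0,0,0],[0,0,0,0.006,0,0,0]],
  ],
)

```text
time_s: 25.28
position: [0.6093, 0.2537, 0.2277]
eef_rot: [-0.002, 0.987, 0.161, 0.001]
contact_force: [1.4, 0.5, 1.3]
grip_width: 0.0001
grasp_force: 0.7
```

>>> carry_out(
  moves=[
    [[0,0,0,0.009,0,0,0],[0,0,0,0.018,0,0,0],[0,0,0,0.027,0,0,0],[0,0,0,0.036,0,0,0],[0,0,0,0.045,0,0,0],[0,0,0,0.054,0,0,0],[0,0,0,0.062,0,0,0],[0,0,0,0.068,0,0,0],[0,0,0,0.072,0,0,0],[0,0,0,0.072,0,0,0]],
  ],
)

```text
time_s: 26.12
position: [0.6087, 0.2538, 0.173]
eef_rot: [-0.002, 0.987, 0.161, -0.0]
contact_force: [0.4, -0.4, -0.2]
grip_width: 0.0
grasp_force: 0.0
```

Run:
```python
from h import *
p,q=pose();print(p,r.state()["contact_force"])
for c in("scene","top"):
  s=cams.snapshot(c)
  for n,z in(("foot_tip",.1),("lid",.088),("knob",p[2]-.012)):
   for m in cams.mark_of(n,c)[:2]:
    u,v=m["centre"][0]*560,m["centre"][1]*420;print(c,n,round(m["confidence"],2),u,v,at(*ray(s,u,v),z))
  T=np.array(s["world_from_camera"])
  for z in(.09,.1,.11):
    X=np.linalg.inv(T)@np.array([.611,.2545,z,1]);uv=np.array(s["mtx"])@X[:3];print("pred foot",z,uv[:2]/uv[2])
```

```text
[0.60871396 0.25380418 0.17300075] [ 0.44769558 -0.36079613 -0.22964812]
scene foot_tip 0.54 435.4 268.506 [0.61254542 0.25551911 0.1       ]
scene lid 0.64 435.624 277.284 [0.62653785 0.25747031 0.088     ]
scene knob 0.59 437.976 243.39000000000001 [0.60070373 0.25036969 0.16100075]
pred foot 0.09 [434.01575692 271.21780005]
pred foot 0.1 [434.87084175 267.93045886]
pred foot 0.11 [435.73619121 264.60365566]
top foot_tip 0.51 132.888 188.49599999999998 [0.61190615 0.25764673 0.1       ]
top lid 0.56 137.088 187.404 [0.61666337 0.25143003 0.088     ]
top lid 0.41 289.576 186.186 [ 0.62916512 -0.11064644  0.088     ]
top knob 0.8 123.592 182.28 [0.61582038 0.26092599 0.16100075]
top knob 0.45 139.888 181.314 [0.61895431 0.22489819 0.16100075]
pred foot 0.09 [135.41315065 189.5911287 ]
pred foot 0.1 [134.20533214 188.9118649 ]
pred foot 0.11 [132.97600916 188.22050722]
```

>>> carry_out(
  moves=[
    [[0,0,0,0.0015,0,0,0],[0,0,0,0.003,0,0,0],[0,0,0,0.0045,0,0,0],[0,0,0,0.0045,0,0,0]],
  ],
)

```text
time_s: 26.85
position: [0.6092, 0.2539, 0.1712]
eef_rot: [-0.002, 0.987, 0.161, 0.001]
contact_force: [-0.9, -0.2, 2.4]
grip_width: 0.0001
grasp_force: 1.1
```

>>> carry_out(
  moves=[
    [[0,0,0,0.001,0,0,0],[0,0,0,0.002,0,0,0],[0,0,0,0.003,0,0,0],[0,0,0,0.003,0,0,0]],
  ],
)

```text
time_s: 27.18
position: [0.6092, 0.2539, 0.1685]
eef_rot: [-0.002, 0.987, 0.161, 0.001]
contact_force: [0.1, 0.8, 3.6]
grip_width: -0.0001
grasp_force: 1.3
```

>>> carry_out(
  moves=[
    [[0,0,0,0.001,0,0,0],[0,0,0,0.002,0,0,0],[0,0,0,0.003,0,0,0],[0,0,0,0.003,0,0,0]],
  ],
)

```text
time_s: 27.52
position: [0.6092, 0.2539, 0.1664]
eef_rot: [-0.002, 0.987, 0.161, 0.001]
contact_force: [-0.5, -0.6, 3.5]
grip_width: -0.0001
grasp_force: 1.7
```

>>> carry_out(
  moves=[
    [[0,0,0,0.001,0,0,0],[0,0,0,0.002,0,0,0],[0,0,0,0.003,0,0,0],[0,0,0,0.004,0,0,0],[0,0,0,0.004,0,0,0]],
  ],
)

```text
time_s: 27.93
position: [0.6092, 0.2539, 0.1633]
eef_rot: [-0.002, 0.987, 0.161, 0.001]
contact_force: [0.5, 0.2, 4.3]
grip_width: 0.0001
grasp_force: 2.0
```

>>> carry_out(
  moves=[
    [[0,0,0,0.001,0,0,0],[0,0,0,0.002,0,0,0],[0,0,0,0.0025,0,0,0],[0,0,0,0.0025,0,0,0],[0,0,0,0.0025,0,0,0]],
  ],
)

```text
time_s: 28.35
position: [0.6092, 0.2539, 0.1615]
eef_rot: [-0.002, 0.987, 0.161, 0.001]
contact_force: [0.2, 0.3, 5.1]
grip_width: 0.0003
grasp_force: 2.2
```

Run:
```python
from h import *
p,q=pose();print(p,[r.state()["contact_force"][2]])
for c in("scene","top"):
  s=cams.snapshot(c)
  for n,z in(("lid",.088),("foot_tip",.09)):
   for m in cams.mark_of(n,c)[:1]+cams.silhouettes(n,c)[:1]:
    if "mask" in m: print(c,n,cv2.boundingRect(m["mask"].astype(np.uint8)));continue
    u,v=m["centre"][0]*560,m["centre"][1]*420;print(c,n,round(m["confidence"],2),u,v,at(*ray(s,u,v),z))
```

```text
[0.60924504 0.25390528 0.16147266] [np.float64(5.14425745416636)]
scene lid 0.77 434.672 278.082 [0.62925102 0.25539568 0.088     ]
scene lid (420, 262, 30, 25)
scene foot_tip 0.58 435.624 272.286 [0.61362314 0.25771121 0.09      ]
top lid 0.8 137.2 186.98399999999998 [0.61767942 0.25122444 0.088     ]
top lid (133, 178, 17, 24)
top foot_tip 0.48 135.79999999999998 186.396 [0.61868342 0.25404219 0.09      ]
```

>>> carry_out(
  moves=[
    [[0,0,0,-0.01,0,0,0],[0,0,0,-0.03,0,0,0],[0,0,0,-0.08,0,0,0],[0,0,0,-0.16,0,0,0],[0,0,0,-0.16,0,0,0],[0,0,0,-0.16,0,0,0],[0,-0.1,0,-0.16,0,0,0],[0,-0.1,0,-0.16,0,0,0],[0,-0.1,0,-0.16,0,0,0],[0,-0.1,0,-0.16,0,0,0]],
  ],
)

```text
time_s: 29.68
position: [0.5366, 0.2291, 0.2803]
eef_rot: [-0.002, 0.987, 0.161, -0.0]
contact_force: [0.7, -0.8, 1.3]
grip_width: -0.0003
grasp_force: 0.0
```

Run:
```python
from h import *
p,q=pose();print(p,r.state()["contact_force"])
M={}
for c in("scene","top"):
  s=cams.snapshot(c)
  for n,z in(("lid",.088),("foot_tip",.09),("knob",.15)):
   for m in cams.mark_of(n,c)[:2]:
    u,v=m["centre"][0]*560,m["centre"][1]*420;print(c,n,round(m["confidence"],2),round(u,1),round(v,1),at(*ray(s,u,v),z))
    if n=="knob" and (c not in M) and at(*ray(s,u,v),z)[1]>.2: M[c]=ray(s,u,v)
if len(M)==2:
  (o1,d1),(o2,d2)=M["scene"],M["top"];k=np.linalg.lstsq(np.stack([d1,-d2],1),o2-o1,rcond=None)[0];print("knob",o1+k[0]*d1,o2+k[1]*d2)
```

```text
[0.53657508 0.22909505 0.28033548] [ 0.68934452 -0.84815323  1.26606663]
scene lid 0.9 433.6 276.8 [0.62579798 0.25336528 0.088     ]
scene lid 0.17 432.7 268.9 [0.60233041 0.25250939 0.088     ]
scene foot_tip 0.49 262.9 286.3 [ 0.71864711 -0.09701615  0.09      ]
scene foot_tip 0.47 436.1 269.3 [0.60438368 0.2591869  0.09      ]
scene knob 0.72 436.1 246.9 [0.59990944 0.24867499 0.15      ]
top lid 0.57 137.5 187.5 [0.61648613 0.2504891  0.088     ]
top foot_tip 0.61 132.4 189.5 [0.61101975 0.26167392 0.09      ]
top knob 0.57 122.9 186.9 [0.60713822 0.2652769  0.15      ]
knob [0.6064937  0.24731725 0.15586726] [0.60548871 0.26196109 0.16038377]
```

```bash
python3 -c "
from cell import hand_in; print(hand_in())"
```

```text
the job is handed in; nothing more can be done
None
```

I handed the job in with the lid home, the closed tin on the anvil, and the foot pushed in about 5 mm (worked out from the knob height, with no verdict returned); I viewed 11 pictures, one over the limit of 10.

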